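Set out the sign-off sample of a backgammon set

TASK

Set out the sign-off sample on the plywood sample board: stand the banded stack of six checkers upright on the square cork pad, set the brass corner cap flat on the round cork pad the same way up as it lies now, lay the walnut checker flat on the bare board midway between the two pads, and put the die squarely down on top of the walnut checker. Centre each piece on its place and let go of everything. Leave the dice cup, the blank maple cube and the wax jar where they stand.

Things in the scene. Friction and masses are not known exactly. Their poses are not given: they have to be found in the camera images.
- stack_center (a point): Six ivory-white resin checkers held by a narrow white paper band as one upright round stack: diameter 38 mm, height 60 mm, about 110 g, one rigid loose piece standing on the counter. This point is its centre, half-way up (30 mm above its underside); z is its upright axis.
- walnut_center (a point): The only single loose checker on the counter, a flat disc of dark red walnut: diameter 40 mm, thickness 11 mm, about 16 g, lying flat. This point is its centre, half-way up (5.5 mm above its underside); z is its axis.
- cap_center (a point): Brass corner cap: 36 x 36 mm square seen from above, 30 mm high, about 100 g, hollow below. A full 36 x 36 x 6 mm plate forms its top, with two small dark screw holes; below it hang full-width walls on its -x and -y sides and a 12 mm square boss at its +x +y corner; it stands on these. It can be gripped 36 mm wide across either pair of opposite sides. This point is the centre of its 36 x 36 x 30 mm outline (15 mm above its underside); x and y are square to its sides, z is up.
- die_center (a point): Pale bone die with dark pips, an 18 mm cube, about 12 g, the smaller of the two cubes on the counter. This point is its centre (9 mm above its underside); axes square to its faces, z up.
- board: Plywood sample board, fixed flat on the counter: 290 x 100 mm, 8 mm thick. Its origin is the centre of its underside, so its middle on top is 8 mm above the origin; x runs along its length, z up. A cork pad lies near each end, each pad's centre 100 mm from the board's middle along its length; which pad is at which end changes. The bare middle of the board is midway between the pads.
- square_pad: Square cork pad, 64 x 64 mm, 3 mm thick, fixed on the board near one end. Its origin is the centre of its underside, on the board's top (8 mm above the counter); its top is 11 mm above the counter.
- round_pad: Round cork pad, diameter 64 mm, 3 mm thick, fixed on the board near the other end. Its origin is the centre of its underside, on the board's top (8 mm above the counter); its top is 11 mm above the counter.
- cup: Dark brown leather dice cup standing open end up, loose, 90 mm high, 70 mm across at the rim and 60 mm at the foot; origin at the centre of its underside. Not to be moved.
- cube_center (a point): Blank cube of pale maple without pips, 30 mm, loose, the larger of the two cubes. This point is its centre, 15 mm above its underside. Not to be moved.
- jar: Round amber glass wax jar with a dark steel lid, loose, 60 mm across, 55 mm high; origin at the centre of its underside. Not to be moved.

How it is judged:
At the end, for the whole second after the job is handed in: Upright stack on square pad, level cap (plate up) on round pad, walnut checker flat on the board midway between the pads, each within 12 mm of centre; die on the checker within 10 mm; heights right to 3 mm, tilt under 0.1 rad, all at rest; cup, cube and jar moved under 20 mm (horizontal distance between stack_center and square_pad below 0.012 m and horizontal distance between cap_center and round_pad below 0.012 m and horizontal distance between walnut_center and board below 0.012 m and horizontal distance between die_center and walnut_center below 0.01 m and z of stack_center in the frame of board between 0.038 and 0.044 m and z of walnut_center in the frame of board between 0.0105 and 0.0165 m and z of cap_center in the frame of board between 0.023 and 0.029 m and z of die_center in the frame of board between 0.025 and 0.031 m and angle between each of stack_center, cap_center's own z axis and vertical below 0.1 rad and distance of each of cup, cube_center, jar from where it was at the start of the episode below 0.02 m and linear speed of each of stack, walnut, cap, die below 0.01 m/s); the robot touches nothing.
It fails at once if the dice cup is moved by more than 20 mm (distance of cup from where it was at the start of the episode above 0.02 m).
It fails at once if the maple cube is moved by more than 20 mm (distance of cube_center from where it was at the start of the episode above 0.02 m).
It fails at once if the wax jar is moved by more than 20 mm (distance of jar from where it was at the start of the episode above 0.02 m).
It also fails if it takes over 99 s, if anything falls off the work surface, if the arm or the gripper's body presses on something with over 40 N, if the wrist force passes 120 N, or if a joint passes its speed limit or range.

ROBOT

A 6-joint arm with a two-finger parallel gripper is mounted at the origin on the work surface. World frame = base frame: x ahead of the robot, y to its left, z up, the work surface at z = 0. Lengths are in m, angles in rad, forces in N, time in s.
With the tool pointing down it reaches from about 0.25 to 0.775 m from the base axis. Payload 8.9 kg.
Tool frame: the origin (TCP) lies midway between the tips of the shut fingers; the grasp point (between the pads) lies 19 mm behind it; z points along the fingers, x is the direction in which the jaws open and shut, and the axes are right-handed (so a half turn about z gives the same grasp; the last joint's range is limited). The gripper opens to 85 mm and grips with 20 to 120 N. Pads are 22 mm wide; open, the fingers measure 114 mm over their backs; the gripper's body (76 mm by 85 mm) begins 54 mm behind the grasp point. The pads swing forward as they close: fully open they stand 13 mm farther back than shut.
Start: joints at [-1.421, 0.291, -0.153, 1.127, 0, 1.431], TCP at [0.15, -0.503, 0.231] pointing down, gripper open.
Joint ranges: [-2.52, 2.52], [-0.91, 1.74], [-1.3, 1.37], [-1.96, 2.02], [-1.52, 1.47], [-3.14, 3.14]. Speed limits (rad/s): [2.22, 2.22, 2.79, 3.14, 3.14, 3.14].

INTERFACE

Orientations are given as a unit quaternion [w, x, y, z].
In Python, from plant import ctrl gives the robot as it stands.
- The arm moves only by the tool carry_out, never from a script. Its argument "plan" is text: rows parted by semicolons, each of 7 numbers parted by spaces: the shift along the tool's x, y, z in units of 25 mm (1.0 is 25 mm), then the turn, a rotation vector about the tool's x, y, z in units of 6 degrees (1.0 is 6 degrees), then the opening, from -1 (shut) to 1 (fully open). In form: dx dy dz wx wy wz gripper; .... A call has 1 to 12 rows; each row is the pose to reach, as a shift and turn from the pose commanded when the call began, along the tool's axes at that moment; what a row does not reach only later rows make up. A row lasts 1/8 s, in which the tool goes at most 62.5 mm and 10.7 degrees, less where a joint would pass 70% of its speed; a pose out of reach is approached as far as the arm can. A call with a gripper value outside its range is refused whole. The fingers move at their own pace and stop on an object; the grip force is fixed at half the most. Time passes only in rows, so rows that repeat a pose let the fingers close. It gives the time, the measured TCP pose, the force and the opening at its end, in the units of the state.
- ctrl.state(): the state, without advancing time (a new reading comes with each control period).
- ctrl.read_camera(name): name is "scene" or "top" or "wrist"; returns a dict with "color" (384x512x3 uint8, red, green, blue), "camera_matrix" (3x3 intrinsics, pixels), "k1" (the pictures are not rectified: a ray, as slopes to the right and down, at radius r is drawn at 1 + k1 r^2 times it, then the intrinsics apply), "rvec" (rotation vector, rad) and "tvec" (3), from world to camera coordinates, as OpenCV has them. Camera axes: x right, y down, z forward; pixel columns grow to the right and rows downward; lengths in m; the calibration is good to about 2 mm. A picture is of the moment at which its call begins. There is no depth.
- ctrl.finish_job(): hands the job in, once; it reports no verdict.
The state is a dict: "time": time; "joints": joint angles; "joint_velocities": joint speeds; "tau": joint torques, N m; "tool_pos": TCP position; "tool_rot": TCP orientation; "wrist_force": force on the tool from outside, world axes, zero at the start; "wrist_torque": the same for the moment, N m; "gripper_width": opening from 0.0 (shut) to 1.0 (fully open).
Only numpy, scipy, OpenCV 4.12 (cv2) and the standard library are available. Lean on these libraries where they do the work, as an engineer would, in place of code of your own. Each camera call takes 0.05 s, during which the arm holds its last target. There are 200 camera calls.

## Working session

There is one attempt and no reset: what is moved stays moved. The work goes in short steps, Python scripts to look and compute and a tool call to move; the robot and the scene stay as the last step left them, time stands still between calls to the robot, and variables do not carry over. Pictures are saved under pics/ and viewed, about 12 in all and at most 16, crops included, and the job is handed in when it is done.

Besides the shell and the picture viewer there is one more tool, called by a JSON object that holds its "api" and its "payload", one argument or row to a line. carry_out: Moves the arm, as the interface text tells. Its arguments: {"type":"object","properties":{"plan":{"type":"string"}},"required":["plan"]}

```bash
mkdir -p pics; ls; cat > h.py <<'E'
import numpy as np, cv2
from plant import ctrl
from scipy.spatial.transform import Rotation as R
def cam(name):
    c=ctrl.read_camera(name); return c
def save(c,fn): cv2.imwrite('pics/'+fn,c['color'][:,:,::-1])
def ray(c,u,v):
    K=np.array(c['camera_matrix']);k=c['k1']
    d=np.array([(u-K[0,2])/K[0,0],(v-K[1,2])/K[1,1]]);p=d.copy()
    for _ in range(30): p=d/(1+k*(p@p))
    M=cv2.Rodrigues(np.array(c['rvec'],float))[0];t=np.array(c['tvec'],float).ravel()
    return -M.T@t, M.T@np.array([p[0],p[1],1])
def at(c,u,v,z):
    o,d=ray(c,u,v); return o+d*(z-o[2])/d[2]
def proj(c,P):
    K=np.array(c['camera_matrix']);M=cv2.Rodrigues(np.array(c['rvec'],float))[0]
    q=(np.atleast_2d(P)@M.T)+np.array(c['tvec'],float).ravel();q=q[:,:2]/q[:,2:]
    q=q*(1+c['k1']*(q**2).sum(1,keepdims=True));return q*[K[0,0],K[1,1]]+K[:2,2]
E
python3 - <<'E'
from h import *
for n in ['top','scene']:
    c=cam(n);save(c,n+'0.png');print(n,ray(c,256,192),c['k1'],c['camera_matrix'][0])
print(ctrl.state())
E
```

```text
pics
top (array([0.4088183 , 0.00239709, 0.96352669]), array([ 0.16231705, -0.00626438, -0.98675136])) -0.09773624976715034 [347.11454243   0.         254.20296897]
scene (array([ 1.11629372, -0.22302698,  1.15393018]), array([-0.42233638,  0.18556506, -0.88736115])) -0.024741612489285955 [462.17489049   0.         250.96829353]
{'time': 0.1, 'joints': array([-1.42132242e+00,  2.91188207e-01, -1.54046363e-01,  1.12669423e+00,
        1.87965331e-06,  1.43154646e+00]), 'joint_velocities': array([ 0.00043073, -0.00357599,  0.00338626, -0.00049411, -0.00025318,
       -0.00114093]), 'tau': array([ 1.46027203e-03, -5.37977421e+01,  3.31918859e+01,  9.28773719e-03,
       -1.37184074e-04,  7.15479729e-06]), 'tool_pos': array([ 0.14945415, -0.50287471,  0.23080997]), 'tool_rot': array([-3.99004119e-04,  8.01476339e-01, -5.98026218e-01, -4.01768589e-04]), 'wrist_force': array([0.15160455, 0.43595178, 0.35745607]), 'wrist_torque': array([ 0.00976268,  0.04720278, -0.03509693]), 'gripper_width': 0.998114375429508}
```

View pics/top0.png

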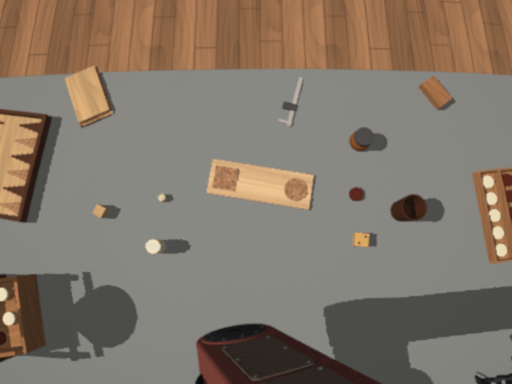

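View pics/scene0.png

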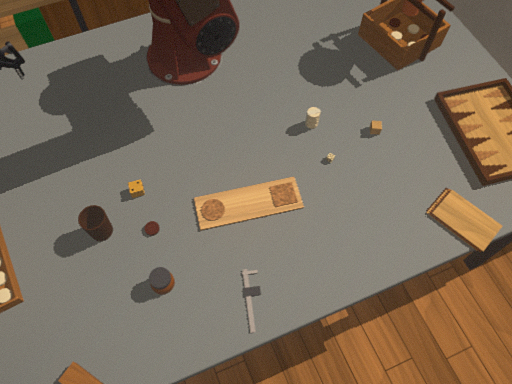

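The top view shows the stack at (154,246), die (162,198), cube (100,211), square pad (226,178), round pad (296,189), walnut (356,194), cap (362,240), jar (362,138) and cup (408,208). The scene view agrees. Next I'll zoom in on these.

```bash
python3 - <<'E'
from h import *
c=cam('top');im=c['color'][:,:,::-1]
s=cam('scene')
def crop(im,x,y,w,h,W,H): return cv2.resize(im[y:y+h,x:x+w],(W,H),interpolation=cv2.INTER_CUBIC)
a=crop(im,140,180,40,75,320,600);b=crop(im,335,170,60,75,480,600)
cv2.imwrite('pics/z1.png',np.hstack([a,b]))
cv2.imwrite('pics/z2.png',crop(im,200,150,125,65,800,416))
for n,u,v,z in [('stack',153,246,.06),('die',162,198,.018),('cube',100,211,.03),('sq',226,178,.011),('rd',296,189,.011),('wal',356,194,.011),('cap',362,240,.03),('jar',364,136,.055),('cup',413,208,.09)]:
    print(n,at(c,u,v,z).round(4))
for n,u,v,z in [('stack',313,111,.06),('die',331,156,.018),('sq',284,193,.011),('rd',213,210,.011),('wal',152,228,.011),('cap',136,186,.03)]:
    print(n,at(s,u,v,z).round(4))
E
```

```text
stack [0.4171 0.2653 0.06  ]
die [0.5493 0.257  0.018 ]
cube [0.5122 0.4267 0.03  ]
sq [0.6058 0.0801 0.011 ]
rd [ 0.5732 -0.1153  0.011 ]
wal [ 0.5578 -0.2839  0.011 ]
cap [ 0.4293 -0.2881  0.03  ]
jar [ 0.7129 -0.303   0.055 ]
cup [ 0.5076 -0.4089  0.09  ]
stack [0.415 0.266 0.06 ]
die [0.5532 0.26   0.018 ]
sq [0.6059 0.0864 0.011 ]
rd [ 0.577 -0.114  0.011]
wal [ 0.5626 -0.2836  0.011 ]
cap [ 0.4335 -0.286   0.03  ]
```

View pics/z1.png

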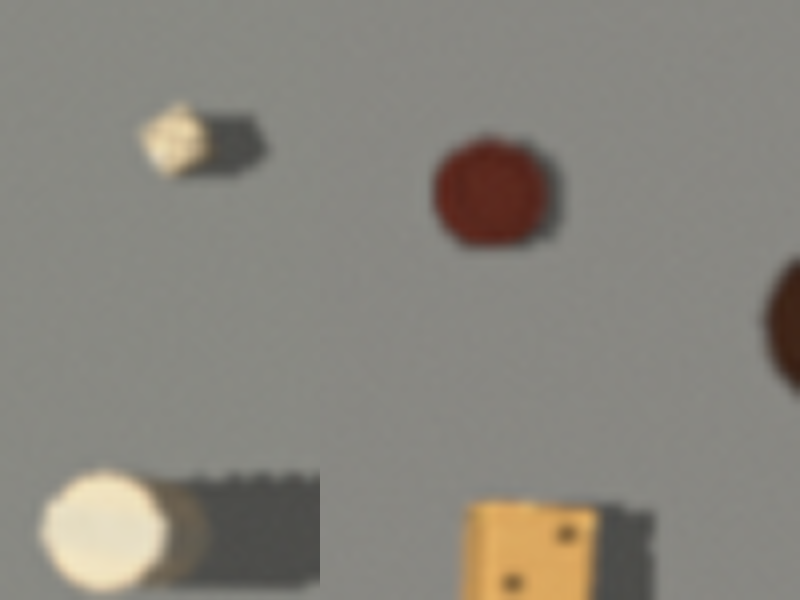

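View pics/z2.png

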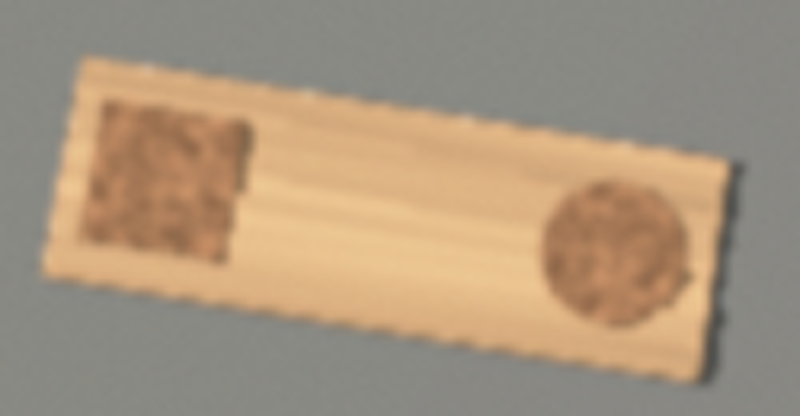

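```bash
cat >> h.py <<'E'
def plan(x,y,z,jaw=None):
    """print shift/turn (units) from current measured pose to tool-down pose; jaw = angle (deg) of jaw axis in world, mod 180"""
    s=ctrl.state();q=s['tool_rot'];Rt=R.from_quat([q[1],q[2],q[3],q[0]]);X=Rt.as_matrix()[:,0]
    cur=np.degrees(np.arctan2(X[1],X[0]))
    d=0 if jaw is None else (jaw-cur+90)%180-90
    X2=[np.cos(np.radians(cur+d)),np.sin(np.radians(cur+d)),0];Z=[0,0,-1]
    T=R.from_matrix(np.c_[X2,np.cross(Z,X2),Z])
    print('tcp',s['tool_pos'].round(4),'jaw',cur.round(1),'t',s['time'],'w',s['gripper_width'].round(3),'j6',s['joints'][5].round(2))
    print('  shift',(Rt.inv().apply(np.array([x,y,z])-s['tool_pos'])/.025).round(2),'turn',(np.degrees((Rt.inv()*T).as_rotvec())/6).round(2))
E
python3 - <<'E'
from h import *
c=cam('top')
f=lambda x,y:(200+(x+.5)/6.4-.5,150+(y+.5)/6.4-.5)
P=np.array([at(c,*f(*p),.008) for p in [(82,57),(733,158),(705,380),(42,275)]])[:,:2]
print(P.round(4),'mid',P.mean(0),[np.linalg.norm(P[i]-P[i-1]).round(3) for i in range(4)])
d=(P[1]-P[0]+P[2]-P[3]);print('board ang',np.degrees(np.arctan2(d[1],d[0])))
print('sq',at(c,*f(166,182),.011),'rd',at(c,*f(617,252),.011))
g=lambda x,y:(140+(x+.5)/8-.5,180+(y+.5)/8-.5)
g2=lambda x,y:(335+(x-319.5)/8-.5,170+(y+.5)/8-.5)
print('stack',at(c,*g(104,531),.06),'die',at(c,*g(177,140),.018),'wal',at(c,*g2(491,191),.011))
plan(.42,-.287,.2,0)
E
```

```text
[[ 0.6634  0.1195]
 [ 0.6156 -0.1681]
 [ 0.5173 -0.1524]
 [ 0.5654  0.1357]] mid [ 0.59041759 -0.01633171] [np.float64(0.099), np.float64(0.292), np.float64(0.1), np.float64(0.292)]
board ang -99.4639441118947
sq [0.60581189 0.08146344 0.011     ] rd [ 0.57333121 -0.11524198  0.011     ]
stack [0.41724588 0.26645305 0.06      ] die [0.55190742 0.25802086 0.018     ] wal [ 0.55941727 -0.28376847  0.011     ]Traceback (most recent call last):
  File "<stdin>", line 11, in <module>
  File "h.py", line 26, in plan
    print('tcp',s['tool_pos'].round(4),'jaw',cur.round(1),'t',s['time'],'w',s['gripper_width'].round(3),'j6',s['joints'][5].round(2))
                                                                            ^^^^^^^^^^^^^^^^^^^^^^^^
AttributeError: 'float' object has no attribute 'round'
```

```bash
sed -i "s/s\['gripper_width'\].round(3)/round(float(s['gripper_width']),3)/" h.py; python3 - <<'E'
from h import *
plan(.39,-.287,.2,-90)
c=cam('wrist');o,d=ray(c,256,192);print(o-ctrl.state()['tool_pos'],d,c['camera_matrix'])
E
```

```text
tcp [ 0.1495 -0.503   0.2311] jaw -73.5 t 0.25 w 1.001 j6 1.43
  shift [ -5.54 -11.68   1.25] turn [-0.    0.01  2.76]
[0.07466725 0.02144652 0.14315362] [-0.2947777  -0.07500354 -0.95269969] [[294.50561302   0.         259.57641778]
 [  0.         294.50561302 191.13357719]
 [  0.           0.           1.        ]]
```

{"api": "carry_out", "payload": {
  "plan": "-5.5 -11.7 1.2 0 0 2.75 1; -5.5 -11.7 1.2 0 0 2.75 1; -5.5 -11.7 1.2 0 0 2.75 1; -5.5 -11.7 1.2 0 0 2.75 1; -5.5 -11.7 1.2 0 0 2.75 1; -5.5 -11.7 1.2 0 0 2.75 1; -5.5 -11.7 1.2 0 0 2.75 1; -5.5 -11.7 1.2 0 0 2.75 1"
}}

```text
time: 1.3
tool_pos: [0.39, -0.2891, 0.2014]
tool_rot: [-0.0, -0.707, 0.707, -0.0]
wrist_force: [-0.0, -0.4, 0.3]
gripper_width: 0.998
```

```bash
python3 - <<'E'
from h import *
c=cam('wrist');save(c,'w1.png');plan(.431,-.287,.2)
print('cap guess px',proj(c,[.431,-.287,.03]))
E
```

```text
tcp [ 0.39   -0.2892  0.2014] jaw -90.1 t 1.35 w 0.998 j6 2.35
  shift [-0.09 -1.64  0.06] turn [ 0. -0. -0.]
cap guess px [[256.88487861 134.7851125 ]]
```

View pics/w1.png

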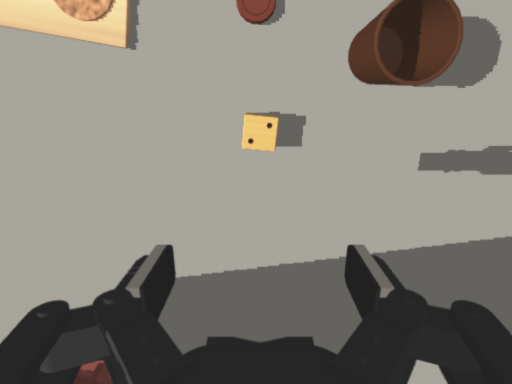

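The wrist view shows the cap's top plate centred near (261,132), turned a few degrees, and the walnut at (256,3), partly cut off.

```bash
python3 - <<'E'
from h import *
c=cam('wrist');im=c['color'][95:170,220:300];h=cv2.cvtColor(im,cv2.COLOR_RGB2HSV)
m=((h[...,1]>90)&(h[...,2]>120)).astype('u1');m=cv2.morphologyEx(m,cv2.MORPH_CLOSE,np.ones((9,9)))
k=max(cv2.findContours(m,0,1)[0],key=cv2.contourArea);r=cv2.minAreaRect(k);b=cv2.boxPoints(r)+[220,95];print(r,b)
P=np.array([at(c,*p,.03) for p in b])[:,:2];print(P.round(4),P.mean(0))
e=P-np.roll(P,1,0);print(np.linalg.norm(e,axis=1),np.degrees(np.arctan2(e[:,1],e[:,0])))
x,y=P.mean(0);plan(x,y,.008)
E
```

```text
((39.47029495239258, 36.797027587890625), (34.52779006958008, 35.5228271484375), 5.710593223571777) [[240.52475166 147.75247192]
 [244.05940437 112.4059391 ]
 [278.41584015 115.84158325]
 [274.88118744 151.18811798]]
[[ 0.4172 -0.2696]
 [ 0.4538 -0.274 ]
 [ 0.4503 -0.3096]
 [ 0.4135 -0.3064]] [ 0.43369902 -0.28989828]
[0.03702855 0.0368748  0.03574118 0.03700237] [ 84.19705428  -6.85123327 -95.59669494 175.14624941]
tcp [ 0.39   -0.2893  0.2014] jaw -90.1 t 1.4 w 1.0 j6 2.35
  shift [ 0.02 -1.75  7.74] turn [ 0. -0. -0.]
```

{"api": "carry_out", "payload": {
  "plan": "0 -1.75 3 0 0 0.93 1; 0 -1.75 5 0 0 0.93 1; 0 -1.75 6.5 0 0 0.93 1; 0 -1.75 7.2 0 0 0.93 1; 0 -1.75 7.7 0 0 0.93 1; 0 -1.75 7.7 0 0 0.93 1; 0 -1.75 7.7 0 0 0.93 -1; 0 -1.75 7.7 0 0 0.93 -1; 0 -1.75 7.7 0 0 0.93 -1; 0 -1.75 7.7 0 0 0.93 -1; 0 -1.75 7.7 0 0 0.93 -1; 0 -1.75 7.7 0 0 0.93 -1"
}}

```text
time: 2.9
tool_pos: [0.4349, -0.2884, 0.0097]
tool_rot: [0.0, -0.672, 0.74, -0.001]
wrist_force: [-1.7, 0.9, 8.3]
gripper_width: 0.41
```

```bash
python3 - <<'E'
from h import *
plan(.575,-.1155,.1)
E
```

```text
tcp [ 0.4349 -0.2884  0.0097] jaw -95.5 t 2.9 w 0.41 j6 2.51
  shift [-7.42 -4.92 -3.61] turn [-0.01 -0.01  0.  ]
```

{"api": "carry_out", "payload": {
  "plan": "0 0 -1.2 0 0 0 -1; 0 0 -3.6 0 0 0 -1; -2 -1.3 -3.6 0 0 0 -1; -4 -2.6 -3.6 0 0 0 -1; -6 -3.9 -3.6 0 0 0 -1; -7.1 -4.7 -3.6 0 0 0 -1; -7.4 -4.9 -3.6 0 0 0 -1; -7.4 -4.9 -3.6 0 0 0 -1; -7.4 -4.9 -3.6 0 0 0 -1"
}}

```text
time: 4.03
tool_pos: [0.5735, -0.1167, 0.0988]
tool_rot: [-0.0, -0.672, 0.741, 0.0]
wrist_force: [0.7, -0.4, -1.3]
gripper_width: 0.406
```

```bash
python3 - <<'E'
from h import *
c=cam('wrist');save(c,'w2.png');plan(.575,-.1155,.015)
print(proj(c,[[.575,-.1155,.011],[.607,-.1155,.011],[.543,-.1155,.011],[.575,-.0835,.011],[.575,-.1475,.011]]))
E
```

```text
tcp [ 0.5735 -0.1168  0.0988] jaw -95.6 t 4.075 w 0.403 j6 2.91
  shift [-0.06 -0.05  3.35] turn [ 0. -0. -0.]
[[257.28017445 195.26912036]
 [253.24718143 157.18049295]
 [261.00719332 230.46389649]
 [218.89331423 198.85453506]
 [295.96035851 191.65558161]]
```

View pics/w2.png

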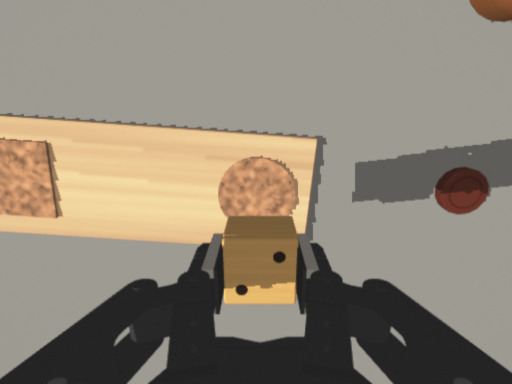

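The round pad's left, right and top edges are at u=218.5, u=299 and v=156, about 1 mm from the prediction. I'll lower the cap here.

{"api": "carry_out", "payload": {
  "plan": "0 -0.1 1 0 0 0 -1; 0 -0.1 2 0 0 0 -1; 0 -0.1 2.6 0 0 0 -1; 0 -0.1 2.9 0 0 0 -1; 0 -0.1 3.05 0 0 0 -1; 0 -0.1 3.1 0 0 0 -1; 0 -0.1 3.1 0 0 0 -1"
}}

```text
time: 4.95
tool_pos: [0.5771, -0.1161, 0.0218]
tool_rot: [0.0, -0.672, 0.74, -0.0]
wrist_force: [-0.1, 0.0, -0.9]
gripper_width: 0.403
```

```bash
python3 - <<'E'
from h import *
plan(.576,-.1165,.0205)
E
```

```text
tcp [ 0.5771 -0.1161  0.0218] jaw -95.5 t 4.95 w 0.403 j6 2.92
  shift [0.02 0.04 0.05] turn [-0.01 -0.    0.  ]
```

{"api": "carry_out", "payload": {
  "plan": "0 0 0.05 0 0 0 -1; 0 0 0.05 0 0 0 0; 0 0 0.05 0 0 0 1; 0 0 0.05 0 0 0 1; 0 0 0.05 0 0 0 1; 0 0 0.05 0 0 0 1; 0 0 -1 0 0 0 1; 0 0 -3 0 0 0 1; 0 0 -5 0 0 0 1; 0 0 -7 0 0 0 1; 0 0 -7 0 0 0 1"
}}

```text
time: 6.32
tool_pos: [0.5791, -0.1168, 0.2005]
tool_rot: [0.002, -0.672, 0.74, -0.003]
wrist_force: [-0.5, 0.1, -0.1]
gripper_width: 1.0
```

```bash
python3 - <<'E'
from h import *
c=cam('wrist');save(c,'w3.png')
im=c['color'];h=cv2.cvtColor(im,cv2.COLOR_RGB2HSV)
w=proj(c,[[.5605,-.2837,.011]])[0];print(w)
b=(im[...,0]>60)&(im[...,0]>im[...,1]*1.9)
m=b.astype('u1');n,l,st,ce=cv2.connectedComponentsWithStats(m)
for i in range(1,n):
    if st[i,4]>150: print(st[i],ce[i],at(c,*ce[i],.011).round(4))
plan(.5605,-.285,.15,-9.5)
E
```

```text
[403.1732847  171.93542254]
[387 155  35  31 839] [403.61978546 170.15137068] [ 0.5626 -0.2841  0.011 ]
tcp [ 0.5778 -0.1163  0.198 ] jaw -95.5 t 6.375 w 1.001 j6 2.92
  shift [6.78 0.05 1.92] turn [ -0.02  -0.03 -14.34]
```

View pics/w3.png

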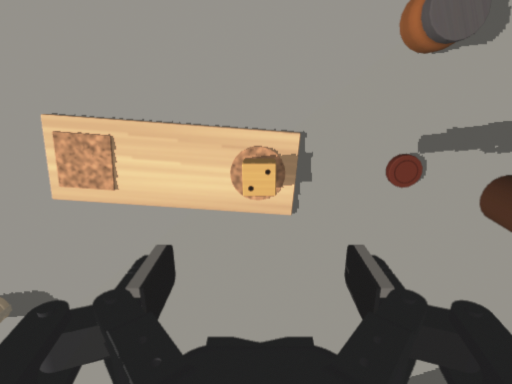

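The cap's plate centre is at (259,178) and the round pad spans u 231–285, v 146–200. The walnut is at (404,170). All four board corners and the square pad at (84,161) are visible, so I'll compute those.

```bash
python3 - <<'E'
from h import *
c=cam('wrist')
print('cap',at(c,259,180,.041).round(4),'rd',at(c,258,173,.011).round(4),'sq',at(c,84,161,.011).round(4))
P=np.array([at(c,*p,.008) for p in [(43,115),(300,133),(292,215),(52,200)]])[:,:2];print(P.round(4),P.mean(0))
plan(.562,-.284,.12,-9.5)
E
```

```text
cap [ 0.5739 -0.1161  0.041 ] rd [ 0.5742 -0.1149  0.011 ] sq [0.6075 0.0812 0.011 ]
[[ 0.6617  0.1141]
 [ 0.6147 -0.1661]
 [ 0.5172 -0.1509]
 [ 0.5644  0.1343]] [ 0.5894991  -0.01712913]
tcp [ 0.5768 -0.1161  0.1963] jaw -95.5 t 6.425 w 0.997 j6 2.92
  shift [ 6.74 -0.06  3.05] turn [-0.000e+00 -1.000e-02 -1.434e+01]
```

{"api": "carry_out", "payload": {
  "plan": "1.7 0 2.5 0 0 -1.7 1; 3.4 0 3 0 0 -3.4 1; 5.1 -0.03 3 0 0 -5.1 1; 6.4 -0.05 3 0 0 -6.8 1; 6.75 -0.06 3 0 0 -8.5 1; 6.75 -0.06 3 0 0 -10.2 1; 6.75 -0.06 3 0 0 -11.9 1; 6.75 -0.06 3 0 0 -13.3 1; 6.75 -0.06 3 0 0 -14.3 1; 6.75 -0.06 3 0 0 -14.3 1; 6.75 -0.06 3 0 0 -14.3 1"
}}

```text
time: 7.8
tool_pos: [0.5615, -0.2838, 0.1203]
tool_rot: [-0.0, 0.996, -0.086, -0.001]
wrist_force: [-0.3, -0.0, 0.2]
gripper_width: 1.002
```

```bash
python3 - <<'E'
from h import *
c=cam('wrist');im=c['color'].astype(int)
m=((im[...,0]>50)&(im[...,0]>im[...,1]*1.9)).astype('u1');n,l,st,ce=cv2.connectedComponentsWithStats(m)
for i in range(1,n):
    if st[i,4]>150: print(st[i],ce[i],at(c,*ce[i],.011).round(4))
plan(.562,-.284,.003,-9.5)
E
```

```text
[ 238  168   42   42 1338] [258.70553064 188.76606876] [ 0.5613 -0.2847  0.011 ]
tcp [ 0.5616 -0.2839  0.1206] jaw -9.8 t 7.85 w 1.002 j6 1.16
  shift [0.02 0.   4.7 ] turn [-0.    0.01 -0.06]
```

{"api": "carry_out", "payload": {
  "plan": "0 0 2 0 0 0 1; 0 0 3.5 0 0 0 1; 0 0 4.2 0 0 0 0.5; 0 0 4.6 0 0 0 0.3; 0 0 4.72 0 0 0 0.3; 0 0 4.72 0 0 0 0.3; 0 0 4.72 0 0 0 -1; 0 0 4.72 0 0 0 -1; 0 0 4.72 0 0 0 -1; 0 0 4.72 0 0 0 -1; 0 0 4.72 0 0 0 -1"
}}

```text
time: 9.22
tool_pos: [0.5627, -0.2846, 0.0049]
tool_rot: [0.0, 0.996, -0.085, 0.001]
wrist_force: [-2.8, 1.4, 8.1]
gripper_width: 0.43
```

```bash
python3 - <<'E'
from h import *
plan(.59,-.0165,.1,-9.5)
E
```

```text
tcp [ 0.5627 -0.2846  0.0049] jaw -9.7 t 9.225 w 0.43 j6 1.16
  shift [ -0.73 -10.75  -3.82] turn [ 0.01 -0.02 -0.04]
```

{"api": "carry_out", "payload": {
  "plan": "0 0 -1 0 0 0 -1; 0 0 -2.5 0 0 0 -1; 0 -1.5 -3.8 0 0 0 -1; -0.2 -3.5 -3.8 0 0 0 -1; -0.4 -5.5 -3.8 0 0 0 -1; -0.5 -7.5 -3.8 0 0 0 -1; -0.7 -9.5 -3.8 0 0 0 -1; -0.73 -10.5 -3.8 0 0 0 -1; -0.73 -10.75 -3.8 0 0 0 -1; -0.73 -10.75 -3.8 0 0 0 -1; -0.73 -10.75 -3.8 0 0 0 -1"
}}

```text
time: 10.6
tool_pos: [0.5895, -0.0173, 0.0984]
tool_rot: [0.0, 0.996, -0.085, 0.0]
wrist_force: [1.1, -0.4, -0.6]
gripper_width: 0.43
```

```bash
python3 - <<'E'
from h import *
c=cam('wrist');save(c,'w4.png');plan(.5900,-.0165,.013,-9.5)
E
```

```text
tcp [ 0.5894 -0.0173  0.0983] jaw -9.8 t 10.65 w 0.426 j6 1.59
  shift [ 0.02 -0.04  3.41] turn [ 0.   -0.   -0.05]
```

View pics/w4.png

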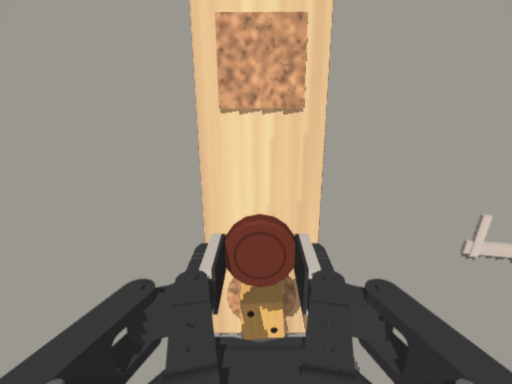

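The walnut is held level between the tips at (260,250). The square pad's corners are at about (216,12), (307,11), (306,108) and (219,108). Lowering it onto the board now.

{"api": "carry_out", "payload": {
  "plan": "0 0 1.2 0 0 0 -1; 0 0 2.4 0 0 0 -1; 0 0 3 0 0 0 -1; 0 0 3.25 0 0 0 -1; 0 0 3.4 0 0 0 -1; 0 0 3.43 0 0 0 -1; 0 0 3.43 0 0 0 -1"
}}

```text
time: 11.52
tool_pos: [0.5898, -0.0162, 0.0131]
tool_rot: [0.0, 0.996, -0.085, 0.0]
wrist_force: [-0.6, 0.1, -0.6]
gripper_width: 0.426
```

```bash
python3 - <<'E'
from h import *
s=ctrl.state();print(s['tool_pos'],s['wrist_force'])
E
```

```text
[ 0.58982634 -0.0161891   0.01311089] [-0.6070944   0.06627272 -0.57277199]
```

{"api": "carry_out", "payload": {
  "plan": "0 0 0.03 0 0 0 -1; 0 0 0.03 0 0 0 0.2; 0 0 0.03 0 0 0 0.6; 0 0 0.03 0 0 0 1; 0 0 0.03 0 0 0 1; 0 0 -1 0 0 0 1; 0 0 -3 0 0 0 1; 0 -1 -5 0 0 0 1; 0 -2.5 -6.5 0 0 0 1; 0 -2.5 -6.5 0 0 0 1; 0 -2.5 -6.5 0 0 0 1"
}}

```text
time: 12.9
tool_pos: [0.5995, 0.0453, 0.1744]
tool_rot: [0.0, 0.996, -0.085, -0.0]
wrist_force: [-0.4, -0.4, -0.6]
gripper_width: 1.002
```

```bash
python3 - <<'E'
from h import *
c=cam('wrist');save(c,'w5.png');plan(.416,.266,.15,-9.5)
print(proj(c,[[.59,-.0165,.019],[.607,.083,.011],[.416,.266,.06],[.552,.259,.018]]))
E
```

```text
tcp [0.5992 0.0449 0.1738] jaw -9.7 t 12.95 w 1.002 j6 1.69
  shift [-8.72 -7.47  0.97] turn [ 0.    0.02 -0.04]
[[259.74532762 229.49009958]
 [259.72525188 136.7890163 ]
 [-41.245835   -59.50995658]
 [160.35570174 -58.18266222]]
```

View pics/w5.png

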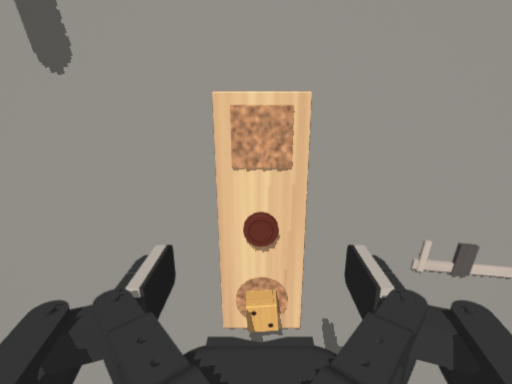

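The walnut lies flat at (261,230) and the square pad is centred at about (262.5,137). Both match the predictions to within 3 px. On to the stack.

{"api": "carry_out", "payload": {
  "plan": "-2 -1.7 0.3 0 0 0 1; -4 -3.4 0.6 0 0 0 1; -6 -5 0.9 0 0 0 1; -8 -6.6 0.9 0 0 0 1; -8.7 -7.5 0.9 0 0 0 1; -8.7 -7.5 0.9 0 0 0 1; -8.7 -7.5 0.9 0 0 0 1; -8.7 -7.5 0.9 0 0 0 1"
}}

```text
time: 13.95
tool_pos: [0.4178, 0.2659, 0.1521]
tool_rot: [0.0, 0.996, -0.086, -0.0]
wrist_force: [-0.1, -0.5, -0.4]
gripper_width: 0.997
```

```bash
python3 - <<'E'
from h import *
c=cam('wrist');save(c,'w6.png');plan(.416,.266,.011,-9.5)
print(proj(c,[[.416,.266,.06],[.435,.266,.06],[.397,.266,.06],[.416,.285,.06],[.416,.247,.06],[.552,.259,.018]]))
E
```

```text
tcp [0.4179 0.266  0.1522] jaw -9.8 t 14.0 w 1.001 j6 2.16
  shift [-0.07  0.01  5.65] turn [ 0.    0.   -0.06]
[[256.35471715 193.84532521]
 [278.69586972 190.15752034]
 [234.18993046 197.50388156]
 [252.32581747 172.19087512]
 [260.2034726  214.53042088]
 [397.40050763 164.05321953]]
```

View pics/w6.png

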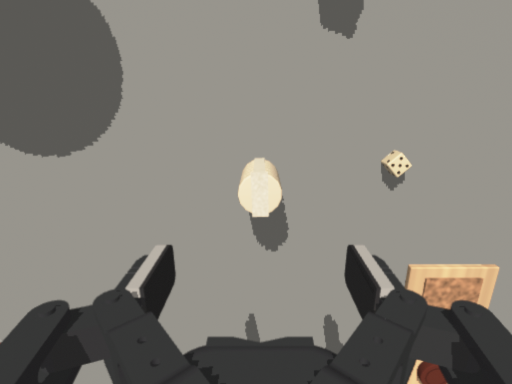

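The stack's top circle is at (260,192). The die is at (397,163) as a diamond, about 45° to the image axes. Grasping the stack.

{"api": "carry_out", "payload": {
  "plan": "0.05 -0.05 1.5 0 0 0 1; 0.05 -0.05 3 0 0 0 1; 0.05 -0.05 4.3 0 0 0 1; 0.05 -0.05 5.2 0 0 0 1; 0.05 -0.05 5.6 0 0 0 1; 0.05 -0.05 5.6 0 0 0 1; 0.05 -0.05 5.6 0 0 0 -1; 0.05 -0.05 5.6 0 0 0 -1; 0.05 -0.05 5.6 0 0 0 -1; 0.05 -0.05 5.6 0 0 0 -1; 0.05 -0.05 5.6 0 0 0 -1; 0.05 -0.05 5.6 0 0 0 -1"
}}

```text
time: 15.5
tool_pos: [0.4191, 0.2682, 0.0134]
tool_rot: [-0.0, 0.996, -0.085, 0.0]
wrist_force: [-1.6, -1.0, 7.3]
gripper_width: 0.433
```

```bash
python3 - <<'E'
from h import *
plan(.607,.0825,.1,-9.5)
E
```

```text
tcp [0.4191 0.2682 0.0134] jaw -9.7 t 15.5 w 0.433 j6 2.16
  shift [ 8.67  6.05 -3.46] turn [-0.01 -0.01 -0.04]
```

{"api": "carry_out", "payload": {
  "plan": "0 0 -1 0 0 0 -1; 0 0 -2.5 0 0 0 -1; 1 0.7 -3.5 0 0 0 -1; 2.5 1.8 -3.5 0 0 0 -1; 4.1 2.9 -3.5 0 0 0 -1; 5.7 4 -3.5 0 0 0 -1; 7.2 5 -3.5 0 0 0 -1; 8.3 5.8 -3.5 0 0 0 -1; 8.65 6.05 -3.5 0 0 0 -1; 8.65 6.05 -3.5 0 0 0 -1; 8.65 6.05 -3.5 0 0 0 -1"
}}

```text
time: 16.88
tool_pos: [0.6053, 0.0834, 0.1]
tool_rot: [-0.0, 0.996, -0.084, -0.0]
wrist_force: [0.3, -0.5, -0.3]
gripper_width: 0.427
```

```bash
python3 - <<'E'
from h import *
c=cam('wrist');plan(.607,.0825,.0244,-9.5)
s=cam('scene');f=lambda im,x,y,w,h,W,H:cv2.resize(im[y:y+h,x:x+w,::-1],(W,H),interpolation=cv2.INTER_CUBIC)
cv2.imwrite('pics/w7.png',np.hstack([f(c['color'],60,0,400,384,416,400),f(s['color'],180,90,150,150,384,400)]))
E
```

```text
tcp [0.6054 0.0834 0.1001] jaw -9.7 t 16.925 w 0.431 j6 1.76
  shift [0.07 0.03 3.03] turn [-0.    0.01 -0.03]
```

View pics/w7.png

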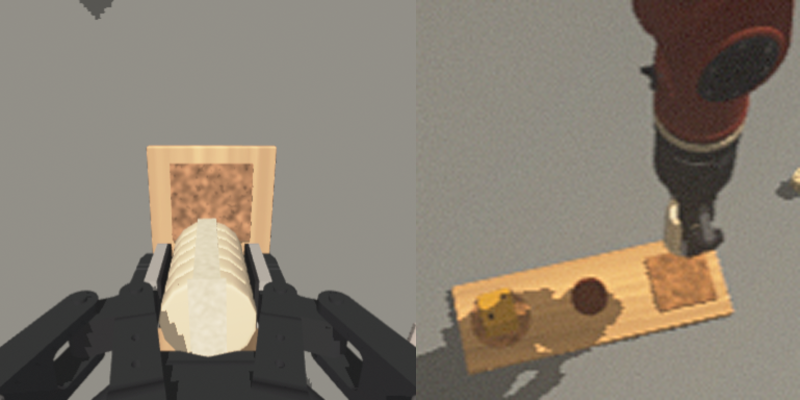

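The stack is held upright and the square pad (crop u 170–253) is centred under it to about 1 mm. Lowering.

{"api": "carry_out", "payload": {
  "plan": "0.07 0.03 1 0 0 0 -1; 0.07 0.03 2 0 0 0 -1; 0.07 0.03 2.6 0 0 0 -1; 0.07 0.03 2.85 0 0 0 -1; 0.07 0.03 2.98 0 0 0 -1; 0.07 0.03 3.04 0 0 0 -1; 0.07 0.03 3.06 0 0 0 -1; 0.07 0.03 3.06 0 0 0 -1"
}}

```text
time: 17.98
tool_pos: [0.6084, 0.0814, 0.0244]
tool_rot: [-0.0, 0.996, -0.085, 0.001]
wrist_force: [-1.7, -0.0, 5.7]
gripper_width: 0.429
```

{"api": "carry_out", "payload": {
  "plan": "0 0 -0.02 0 0 0 -0.1; 0 0 -0.02 0 0 0 0.2; 0 0 -0.02 0 0 0 0.6; 0 0 -0.02 0 0 0 1; 0 0 -0.02 0 0 0 1; 0 0 -0.02 0 0 0 1; 0 0 -1 0 0 0 1; 0 0 -2.5 0 0 0 1; 0 0 -4.5 0 0 0 1; 0 0 -6 0 0 0 1; 0 0 -6 0 0 0 1"
}}

```text
time: 19.35
tool_pos: [0.6099, 0.0814, 0.1769]
tool_rot: [-0.0, 0.996, -0.085, 0.003]
wrist_force: [0.0, -0.1, 0.0]
gripper_width: 1.002
```

```bash
python3 - <<'E'
from h import *
plan(.555,.255,.14,35);plan(.555,.255,.14,-55)
E
```

```text
tcp [0.6099 0.0814 0.1769] jaw -9.7 t 19.35 w 1.002 j6 1.75
  shift [-3.35 -6.47  1.46] turn [ 0.01 -0.06 -7.45]
tcp [0.6099 0.0814 0.1769] jaw -9.7 t 19.35 w 1.002 j6 1.75
  shift [-3.35 -6.47  1.46] turn [-0.03 -0.05  7.55]
```

{"api": "carry_out", "payload": {
  "plan": "-0.7 -1.4 0.3 0 0 -1.5 1; -1.5 -2.8 0.6 0 0 -3 1; -2.2 -4.3 0.9 0 0 -4.5 1; -2.9 -5.7 1.2 0 0 -6 1; -3.35 -6.45 1.4 0 0 -7.45 1; -3.35 -6.45 1.4 0 0 -7.45 1; -3.35 -6.45 1.4 0 0 -7.45 1; -3.35 -6.45 1.4 0 0 -7.45 1"
}}

```text
time: 20.35
tool_pos: [0.553, 0.2536, 0.1385]
tool_rot: [0.0, 0.954, 0.299, 0.0]
wrist_force: [-0.2, 0.2, -0.3]
gripper_width: 0.999
```

```bash
python3 - <<'E'
from h import *
c=cam('wrist');w=proj(c,[.553,.258,.018])[0];print(w);u,v=w.astype(int)
x0,y0=u-40,v-40;cr=c['color'][y0:y0+80,x0:x0+80]
cv2.imwrite('pics/w8.png',np.hstack([cv2.resize(cr[:,:,::-1],(400,400),interpolation=cv2.INTER_CUBIC),cv2.resize(c['color'][:,:,::-1],(400,400))]))
h=cr.astype(int);m=((h[...,0]-h[...,2])>30).astype('u1');m=cv2.morphologyEx(m,cv2.MORPH_CLOSE,np.ones((7,7)))
k=max(cv2.findContours(m,0,1)[0],key=cv2.contourArea);r=cv2.minAreaRect(k);b=cv2.boxPoints(r)+[x0,y0];print(r,b)
P=np.array([at(c,*p,.018) for p in b])[:,:2];e=P-np.roll(P,1,0)
print(P.mean(0),np.linalg.norm(e,axis=1),np.degrees(np.arctan2(e[:,1],e[:,0])))
plan(*P.mean(0),.003)
E
```

```text
[261.88092352 179.82642089]
((41.5, 39.0), (22.0, 19.0), 90.0) [[253. 167.]
 [272. 167.]
 [272. 189.]
 [253. 189.]]
[0.55253668 0.25966451] [0.02109153 0.01740075 0.0210933  0.01781199] [ 124.42876685   34.81255334  -54.45412258 -145.18909075]
tcp [0.5531 0.2536 0.1386] jaw 34.8 t 20.4 w 1.002 j6 1.27
  shift [ 0.12 -0.21  5.42] turn [ 0. -0. -0.]
```

View pics/w8.png

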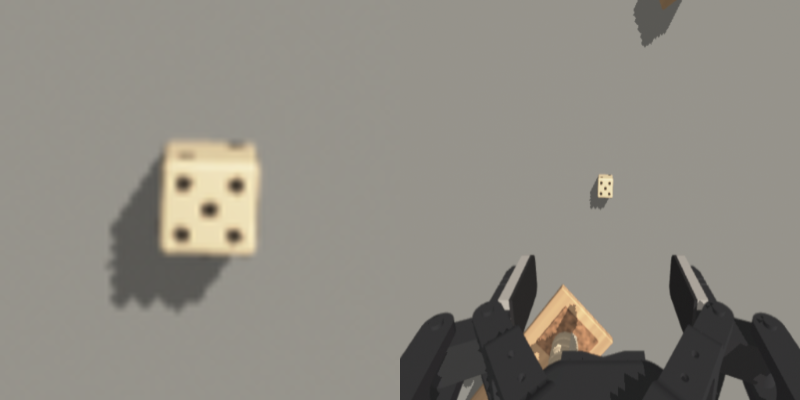

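The die's top face (five) is at about (263,180.5), squared to the jaws.

{"api": "carry_out", "payload": {
  "plan": "0.12 -0.13 1.7 0 0 0 0.3; 0.12 -0.13 3.4 0 0 0 0.1; 0.12 -0.13 4.5 0 0 0 0.1; 0.12 -0.13 5.2 0 0 0 0.1; 0.12 -0.13 5.38 0 0 0 0.1; 0.12 -0.13 5.38 0 0 0 0.1; 0.12 -0.13 5.38 0 0 0 -0.4; 0.12 -0.13 5.38 0 0 0 -1; 0.12 -0.13 5.38 0 0 0 -1; 0.12 -0.13 5.38 0 0 0 -1; 0.12 -0.13 5.38 0 0 0 -1"
}}

```text
time: 21.78
tool_pos: [0.5541, 0.2591, 0.0053]
tool_rot: [0.0, 0.954, 0.3, 0.001]
wrist_force: [-0.2, -0.2, 6.5]
gripper_width: 0.189
```

```bash
python3 - <<'E'
from h import *
plan(.59,-.0165,.14,-9.5)
E
```

```text
tcp [0.5541 0.2591 0.0053] jaw 35.0 t 21.775 w 0.189 j6 1.28
  shift [-5.13  9.86 -5.39] turn [-0.   -0.02  7.41]
```

{"api": "carry_out", "payload": {
  "plan": "0 0 -1.5 0 0 0 -1; 0 0 -3.5 0 0 0 -1; 0 0 -5.4 0 0 0 -1; -0.9 1.8 -5.4 0 0 1.3 -1; -1.9 3.6 -5.4 0 0 2.6 -1; -2.8 5.4 -5.4 0 0 3.9 -1; -3.7 7.2 -5.4 0 0 5.2 -1; -4.6 8.9 -5.4 0 0 6.4 -1; -5.13 9.85 -5.4 0 0 7.4 -1; -5.13 9.85 -5.4 0 0 7.4 -1; -5.13 9.85 -5.4 0 0 7.4 -1; -5.13 9.85 -5.4 0 0 7.4 -1"
}}

```text
time: 23.28
tool_pos: [0.5892, -0.0154, 0.1392]
tool_rot: [-0.0, 0.997, -0.081, 0.0]
wrist_force: [-0.8, 0.5, 0.3]
gripper_width: 0.191
```

```bash
python3 - <<'E'
from h import *
c=cam('wrist');t=cam('top')
f=lambda im,x,y,w,h,W,H:cv2.resize(im[y:y+h,x:x+w,::-1],(W,H),interpolation=cv2.INTER_CUBIC)
cv2.imwrite('pics/w9.png',c['color'][:,:,::-1])
w=proj(c,[.59,-.0165,.019])[0];print(w)
im=c['color'].astype(int);m=((im[...,0]>45)&(im[...,0]>im[...,1]*2.2)).astype('u1');n,l,st,ce=cv2.connectedComponentsWithStats(m)
for i in range(1,n):
    if st[i,4]>100: print(st[i],ce[i],at(c,*ce[i],.019).round(4))
plan(.59,-.0165,.03,-9.5)
E
```

```text
[259.6134992  185.31661232]
tcp [ 0.5892 -0.0155  0.1391] jaw -9.3 t 23.375 w 0.19 j6 1.58
  shift [0.04 0.03 4.37] turn [-0.   -0.    0.03]
```

View pics/w9.png

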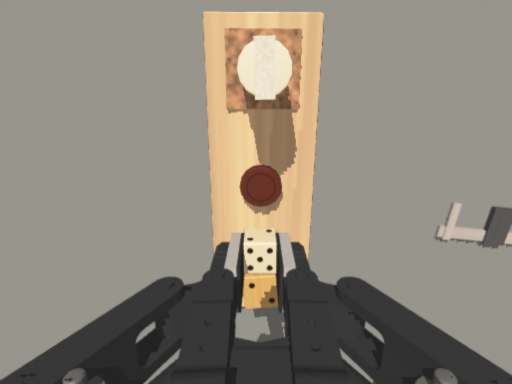

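The walnut is at (261,186), within 1.5 px of the prediction. The stack is upright on the square pad at (265,67) and the die is held level. Placing the die.

{"api": "carry_out", "payload": {
  "plan": "0.08 0.04 1.5 0 0 0 -1; 0.08 0.04 3 0 0 0 -1; 0.08 0.04 4 0 0 0 -1; 0.08 0.04 4.4 0 0 0 -1; 0.08 0.04 4.52 0 0 0 -1; 0.08 0.04 4.57 0 0 0 -1; 0.08 0.04 4.6 0 0 0 -1; 0.08 0.04 4.6 0 0 0 -1"
}}

```text
time: 24.38
tool_pos: [0.5915, -0.0179, 0.0246]
tool_rot: [0.0, 0.997, -0.082, 0.0]
wrist_force: [-0.3, 0.2, 0.5]
gripper_width: 0.186
```

{"api": "carry_out", "payload": {
  "plan": "0 0 0.02 0 0 0 -1; 0 0 0.02 0 0 0 -0.4; 0 0 0.02 0 0 0 -0.1; 0 0 0.02 0 0 0 0.2; 0 0 0.02 0 0 0 0.2; 0 0 0.02 0 0 0 0.2; 0 0 -1 0 0 0 0.2; 0 0 -3 0 0 0 0.2; 0 1.5 -5 0 0 0 0.2; 0 3 -6 0 0 0 0.2; 0 3 -6 0 0 0 0.2; 0 3 -6 0 0 0 0.2"
}}

```text
time: 25.88
tool_pos: [0.5784, -0.0914, 0.1734]
tool_rot: [-0.0, 0.997, -0.082, -0.0]
wrist_force: [-0.4, 0.1, 0.5]
gripper_width: 0.602
```

```bash
python3 - <<'E'
from h import *
c=cam('wrist');s=cam('scene')
f=lambda im,x,y,w,h,W,H:cv2.resize(im[y:y+h,x:x+w,::-1],(W,H),interpolation=cv2.INTER_CUBIC)
cv2.imwrite('pics/w10.png',np.hstack([f(c['color'],100,0,312,384,400,492),f(s['color'],180,150,140,140,400,492)]))
print(proj(c,[[.6075,.0825,.071],[.591,-.017,.037],[.591,-.017,.019],[.575,-.1155,.041]]).round(1))
t=cam('top')
for n,u,v in []:pass
plan(.5,-.1,.2)
E
```

```text
[[258.5 -51.8]
 [258.8  99.5]
 [258.9  99.4]
 [259.3 204.4]]
tcp [ 0.5782 -0.0907  0.1729] jaw -9.4 t 26.025 w 0.598 j6 1.45
  shift [-3.03  0.88 -1.08] turn [-0.    0.02 -0.  ]
```

View pics/w10.png

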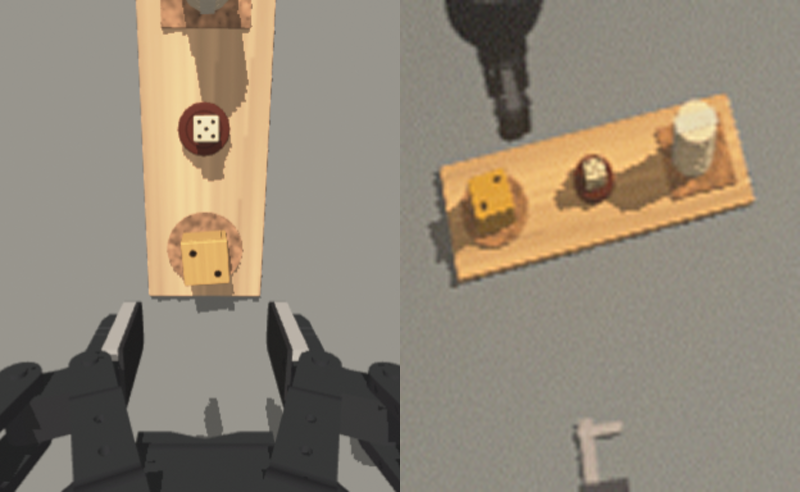

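The die sits centred on the walnut, the cap is on the round pad and the stack is upright on the square pad. One numeric check, then I'll hand in.

```bash
python3 - <<'E'
from h import *
c=cam('wrist');s=cam('scene')
q=lambda x,y:(180+(x-400)/2.857,150+y/3.514)
k=lambda x,y:(100+x*.78,y*.78)
for n,p,z in [('stack top',(695,120),.071),('cap top',(490,193),.041),('die top',(596,168),.037)]: print(n,at(s,*q(*p),z).round(4))
for n,p,z in [('die',(206,128),.037),('walnut',(204,129),.019),('rd',(205,249),.011),('cap',(205,259),.041)]: print('wrist',n,at(c,*k(*p),z).round(4))
# change between the first scene picture and now round the bystanders (cup, jar, cube)
a=cv2.imread('pics/scene0.png')[:,:,::-1].astype(int);b=s['color'].astype(int)
for n,(u,v) in dict(cup=(96,223),jar=(161,281),cube=(376,127)).items(): print(n,np.abs(a-b)[v-22:v+22,u-22:u+22].mean().round(1))
print(ctrl.state()['wrist_force']);ctrl.finish_job()
E
```

```text
stack top [0.6078 0.0795 0.071 ]
cap top [ 0.5756 -0.1152  0.041 ]
die top [ 0.5931 -0.0149  0.037 ]
wrist die [ 0.5922 -0.0169  0.037 ]
wrist walnut [ 0.5906 -0.0174  0.019 ]
wrist rd [ 0.5755 -0.1139  0.011 ]
wrist cap [ 0.5757 -0.1123  0.041 ]
cup 8.4
jar 7.4
cube 8.8
[ 0.0735842   0.26654162 -0.59611343]
the job is handed in; nothing more can be done
```

All four pieces are set out on the board, let go of, and the job is handed in at about 26 s of the 99 s allowed. `finish_job` gives no verdict, so these are my own camera checks.

| Piece | Place | Offset from centre | Limit |
|---|---|---|---|
| Brass cap, plate up | round pad | about 2 mm | 12 mm |
| Walnut checker | middle of the board | about 1–2 mm | 12 mm |
| Die | on the walnut checker | about 2 mm | 10 mm |
| Banded stack, upright | square pad | about 3 mm | 12 mm |

- **Stack:** the last position comes from the scene camera only, because the stack was mostly out of the final wrist picture. That camera had read 2–4 mm differently from the top camera on the pads earlier.
- **Cup, cube and jar:** I never touched them. Comparing the first and last scene pictures around each showed only a small, similar brightness change at all three, but I did not measure their positions again.
- **Tilt and heights:** I judged these by eye from the last pictures and did not measure them. Nothing looked tilted and no check failed.

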